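# Turn the condiment carousel until the cream jug is at the front

## Task

Turn the condiment carousel until the cream jug's round body stands centred over the line of the metal tongue that marks the carousel's front. Push the arms of the four-armed handle round with a fingertip or the outside of a closed finger; do not touch or lift the jug, cup or ramekin riding on it. Leave them standing on the turntable, everything at rest, and do not shift the other things on the worktop.

Things in the scene. Friction and masses are not known exactly. Their poses are not given: they have to be found in the camera images.
- carousel: Fixed foot of the carousel: steel disc 150 mm across; a flat steel tongue 22 mm wide, 8 mm high, its round end 34 mm across, sticks out under the turntable along its -x axis (the front) to 199 mm from the axis. Origin at the underside on the turning axis, z up. It may stand turned. On it turns a wooden turntable, 260 mm across, top 22 mm above the worktop.
- tongue_tip (a point): End of the tongue, 199 mm from the turning axis, 8 mm above the worktop. The line from the turning axis to this point is the front line.
- front_spot (a point): Point on the front line at the level of the turntable's top, 80 mm from the turning axis. Its x axis points from the tongue towards the turning axis, its y axis sideways, z up.
- hub (a point): Centre of the four-armed handle, on the turning axis, at the mid height of its arms (150 mm above the worktop).
- first_arm (a point): Centre of the ball (16 mm across) at the end of one of the four equal arms, 105 mm from the axis, 150 mm above the worktop. The arms are round bars 10 mm thick (145 to 155 mm above the worktop); the other three lie at 90, 180 and 270 degrees from this one.
- turntable: Wooden turntable 260 mm across (12 to 22 mm above the worktop) with its steel handle in one piece: post 20 mm thick, hub 38 mm across (136 to 167 mm up), four level arms along its +-x and +-y axes (first arm on +x). Origin on the axis. Turns either way, friction about 0.12 N m (1.3 N at 90 mm) plus 0.2 N m per rad/s; stays where it is left; loose things on it ride along.
- jug: Cream jug, white, 67 x 103 x 85 mm with its handle, loose on the turntable (its top is 107 mm above the worktop). Origin at the underside, in the middle of the 103 mm length; the handle points along its -y axis.
- jug_body (a point): Centre of the underside of the jug's round body (67 mm across, handle left out), 16 mm from the jug's origin along its +y axis.
- cup: White handleless stacking cup, 80 mm across, 68 mm high, loose on the turntable. Origin at the centre of its underside.
- small_ramekin: White ramekin, 67 mm across, 39 mm high, loose on the turntable. Origin at the centre of its underside.
- tape: Roll of tape lying flat, 96 mm across, 48 mm high, at the left of the worktop. Bystander. Origin at the underside.
- big_ramekin: White ramekin, 77 mm across, 42 mm high, on the worktop right of the carousel. Bystander. Origin at the underside.
There are look-alikes about, which are no part of the job. What is shaped like the cup but blue or turquoise is not meant. What is shaped like the small_ramekin but purple is not meant.

How it is judged (in metres and radians):
On the way:
1. a finger pushes an arm of the carousel's handle (contact force between the fingers and turntable above 0.2 N and height (world z) of the grasp point above 0.1 m).
At the end, for the whole second after the job is handed in: The centre of the jug's round body is within 15 mm sideways of the front line, on the tongue's side of the axis; the turntable is at rest; jug, cup and ramekin stand upright (within 0.15 rad) on the turntable (y of jug_body in the frame of front_spot between -0.015 and 0.015 m and x of jug_body in the frame of front_spot below 0.04 m and angular speed of turntable below 0.03 rad/s and linear speed of jug below 0.01 m/s and angle between each of jug, cup, small_ramekin's own z axis and vertical below 0.15 rad and z of jug in the frame of carousel between 0.015 and 0.03 m and horizontal distance between each of jug, cup, small_ramekin and hub below 0.12 m and z of cup in the frame of carousel between 0.015 and 0.03 m and z of small_ramekin in the frame of carousel between 0.015 and 0.03 m); the robot touches nothing.
It fails at once if the robot touches the jug, the cup or the small ramekin (over 1 N) (contact force between any of the fingers, the arm and jug above 1 N or contact force between any of the fingers, the arm and cup above 1 N or contact force between any of the fingers, the arm and small_ramekin above 1 N).
It fails at once if the turntable is turned by its rim or disc instead of its arms (contact force between the fingers and turntable above 0.5 N and height (world z) of the grasp point below 0.08 m).
It fails at once if something riding on the carousel is lifted off it (z of any of jug, cup, small_ramekin in the frame of carousel above 0.034 m).
It fails at once if a bystander on the worktop is moved more than 20 mm (distance of any of tape, big_ramekin from where it was at the start of the episode above 0.02 m).
It also fails if it takes over 48 s, if anything falls off the work surface, if the arm or the gripper's body presses on something with over 40 N, if the wrist force passes 120 N, or if a joint passes its speed limit or range.

## Robot

A 6-joint arm with a two-finger parallel gripper is mounted at the origin on a cart in front of the work surface, level with it; the furniture and walls round the work are solid. World frame = base frame: x ahead of the robot, y to its left, z up, the work surface at z = 0. Lengths are in mm, angles in rad, forces in N, time in s.
With the tool pointing down it reaches from about 350 to 775 mm from the base axis. Payload 7.3 kg.
Tool frame: the origin (TCP) lies midway between the tips of the shut fingers; the grasp point (between the pads) lies 19 mm behind it; z points along the fingers, y is the line along which they close (so a half turn about z gives the same grasp; the last joint's range is limited). The gripper opens to 92 mm and grips with 3 to 60 N. Pads are 19 mm wide; open, the fingers measure 130 mm over their backs; the gripper's body (75 mm by 190 mm) begins 47 mm behind the grasp point.
Start: joints at [-1.264, 0.342, 1.524, -0, 1.275, -0.146], TCP at [229.704, -472.103, 226.741] pointing down, gripper open.
Joint ranges: [-2.53, 2.53], [-0.77, 2.02], [0.04, 2.7], [-1, 4.14], [0.28, 2.66], [-3.11, 3.11]. Speed limits (rad/s): [2.57, 2.57, 3.14, 3.14, 3.14, 3.14].

## Interface

Orientations are given as [roll, pitch, yaw] about the fixed x, y, z axes, in that order (R = Rz(yaw) Ry(pitch) Rx(roll)).
In Python, from plant import * gives the robot as it stands.
- The arm moves only by the tool step_arm, never from a script. Its argument "deltas" is one flat list of numbers, 5 for each row, row after row: the shift along the world's x, y, z in mm, then the turn about the world's z in degrees, then the finger opening in mm, from 0 to 91.8. In form: [tx, ty, tz, turn, gripper, tx, ty, tz, turn, gripper, ...]. A call has exactly 10 rows; each row shifts and turns the commanded pose from where the row before left it; what a row does not reach is not made up. A row lasts 1/8 s, in which the tool goes at most 62.5 mm and 10.7 degrees, less where a joint would pass 70% of its speed; a pose out of reach is approached as far as the arm can. A call is refused whole if a number of a shift passes 62.5 or a number of a turn 10.7, either way. A call with a gripper value outside its range is refused whole. The fingers move at their own pace and stop on an object; the grip force is fixed at half the most. Time passes only in rows, so rows that do not move let the fingers close, or fill a call up. It gives the time, the measured TCP pose, the force, the opening and the grip force at its end, in the units of the state.
- get_obs(): the state, without advancing time (a new reading comes with each control period).
- capture(name): name is "scene" or "top"; returns the picture (384x512x3 uint8, red, green, blue); there is no depth.
- camera_params(name): a dict with "mtx" (3x3 intrinsics, pixels), "rvec" (rotation vector, rad) and "tvec" (3), from world to camera coordinates, as OpenCV has them. Camera axes: x right, y down, z forward; pixel columns grow to the right and rows downward; lengths in mm; the calibration is good to about 2 mm. A picture is of the moment at which its call begins. camera_params takes no time and is no camera call.
- close_job(): hands the job in; it is judged then, once.
The state is a dict: "time": time; "joint_positions": joint angles; "dq": joint speeds; "tau": joint torques, N m; "tool_pos": TCP position; "tcp_rot": TCP orientation; "contact_force": force on the tool from outside, world axes, zero at the start; "moment": the same for the moment, N m; "grip_width": finger opening in mm; "finger_force": force on a finger pad.
Only numpy, scipy, OpenCV 4.12 (cv2) and the standard library are available. Lean on these libraries where they do the work, as an engineer would, in place of code of your own. Each camera call takes 0.05 s, during which the arm holds its last target. There are 200 camera calls.

## Working session

There is one attempt and no reset: what is moved stays moved. The work goes in short steps, Python scripts to look and compute and a tool call to move; the robot and the scene stay as the last step left them, time stands still between calls to the robot, and variables do not carry over. Pictures are saved under pics/ and viewed, at most 10 in all, crops included, and the job is handed in when it is done.

Besides the shell and the picture viewer there is one more tool, called after "Emit:" as name(argument=value, ...), one argument or row to a line, values as JSON. step_arm: Moves the arm, as the interface text tells. Its arguments: {"type":"object","properties":{"deltas":{"type":"array","items":{"type":"number"}}},"required":["deltas"]}

```bash
mkdir -p pics
cat > h.py <<'E'
from plant import *
import numpy as np, cv2
def snap(n,f):
    im=capture(n); cv2.imwrite(f'pics/{f}.png',im[:,:,::-1]); return im
def ray(n,u,v,z):
    p=camera_params(n);K=np.array(p['mtx'],float);R=cv2.Rodrigues(np.array(p['rvec'],float))[0];t=np.array(p['tvec'],float).ravel()
    d=cv2.undistortPoints(np.array([[[u,v]]],float),K,None)[0,0]
    c=-R.T@t; w=R.T@np.array([d[0],d[1],1]); return c+w*(z-c[2])/w[2]
def proj(n,P):
    p=camera_params(n);return cv2.projectPoints(np.array(P,float).reshape(-1,1,3),np.array(p['rvec'],float),np.array(p['tvec'],float),np.array(p['mtx'],float),None)[0][:,0]
E
python3 - <<'E'
from h import *
a=snap('top','top0');b=snap('scene','sc0')
print(get_obs()['tool_pos'],get_obs()['tcp_rot'])
for n in('top','scene'):
    p=camera_params(n);R=cv2.Rodrigues(np.array(p['rvec'],float))[0];print(n,-R.T@np.array(p['tvec'],float).ravel(),p['mtx'])
E
```

```text
[ 229.58188112 -471.74095048  226.12753098] [-3.14024396e+00 -1.99962876e-04  4.52763373e-01]
top [ -74.09083445  -86.61299801 1431.11414301] [[418.45604749   0.         250.93015689]
 [  0.         418.45604749 187.36660675]
 [  0.           0.           1.        ]]
scene [ 16.04192405 476.97685568 827.31797683] [[359.0153342    0.         258.68819902]
 [  0.         359.0153342  194.08618497]
 [  0.           0.           1.        ]]
```

View pics/top0.png

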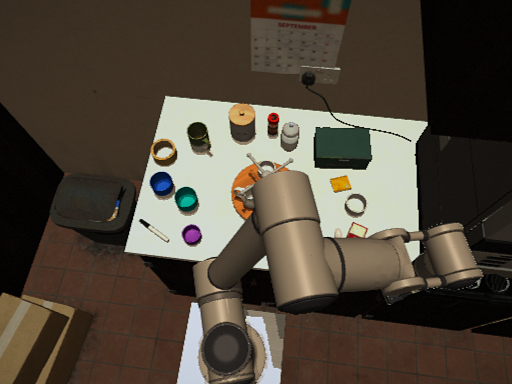

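View pics/sc0.png

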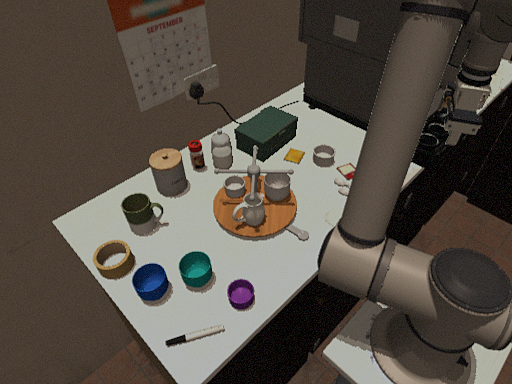

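The scene view shows the turntable at about (255,207), the jug at (254,210), the cup at (277,187), the small ramekin at (234,186) and the tongue end at (304,235). In the top view the arm covers part of the carousel.

Things that could be mistaken for my targets:
- **White, on the turntable:** jug (254,210), cup (277,187) and small ramekin (234,186). These are the ones I want.
- **Blue cup:** (150,282), ignored.
- **Turquoise cup:** (196,269), ignored.
- **Purple ramekin:** (241,294), ignored.
- **Big ramekin:** (323,155), a bystander.

Next I'll check the choice in a close crop.

Run:
```python
from h import *
b=cv2.imread('pics/sc0.png');c=b[135:250,200:330];cv2.imwrite('pics/c0.png',cv2.resize(c,None,fx=5,fy=5,interpolation=cv2.INTER_CUBIC))
h=cv2.cvtColor(b,cv2.COLOR_BGR2HSV);m=cv2.inRange(h,(5,120,60),(20,255,255));m[:150]=0;m[:,:205]=0;m[250:]=0;m[:,310:]=0
p=np.argwhere(m)[:,::-1];hu=cv2.convexHull(p.astype(np.int32))[:,0]
W=np.array([ray('scene',u,v,22)[:2] for u,v in hu]);print(cv2.minEnclosingCircle(W.astype(np.float32)))
A=np.c_[2*W,np.ones(len(W))];s=np.linalg.lstsq(A,(W**2).sum(1),rcond=None)[0];print(s[:2],np.sqrt(s[2]+s[0]**2+s[1]**2))
print('tongue',ray('scene',304,235,8))
```

```text
((592.110595703125, -127.96459197998047), 216.04225158691406)
[ 597.81752357 -125.47267049] 191.6243968203472
tongue [388.11690711 -62.90853228   8.        ]
```

View pics/c0.png

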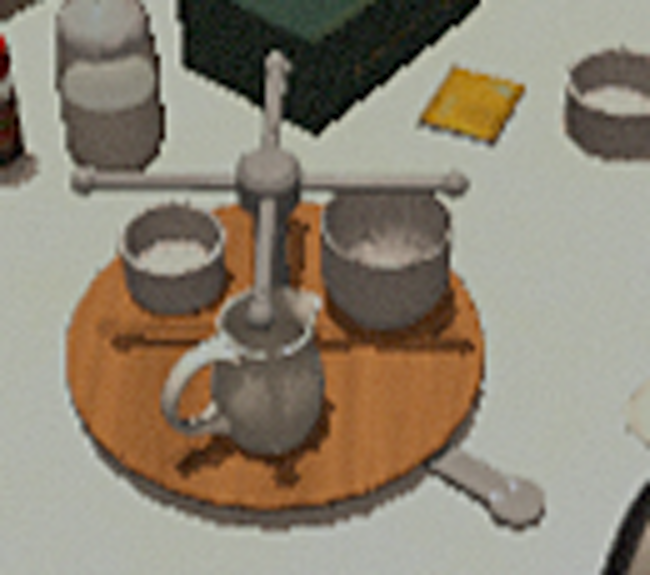

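The close crop confirms the choice:
- The white jug is at crop (270,380), with its handle to the left. The cup is at (385,260) and the ramekin at (172,258).
- The handle balls are at (83,182), (457,184), (277,62) and (260,310).
- The tongue's round end is at (515,500).

Run:
```python
from h import *
f=lambda x,y,z:ray('scene',200+x/5-.4,135+y/5-.4,z)[:2].round(1)
B=np.array([f(*q,150) for q in((83,182),(277,62),(457,184),(260,310))]);print(B,B.mean(0))
h=B.mean(0);print('r,ang',np.linalg.norm(B-h,axis=1),np.degrees(np.arctan2(*(B-h).T[::-1])))
b=cv2.imread('pics/sc0.png');H=cv2.cvtColor(b,cv2.COLOR_BGR2HSV);m=cv2.inRange(H,(5,120,60),(20,255,255))
n,l,s,_=cv2.connectedComponentsWithStats(m);k=l==l[225,270];hu=cv2.convexHull(np.argwhere(k)[:,::-1].astype(np.int32))[:,0]
W=np.array([ray('scene',u,v,22)[:2] for u,v in hu]);print('disc',cv2.minEnclosingCircle(W.astype(np.float32)))
t=f(515,500,8);print('tongue end c',t)
jt=f(267,325,107);jb=f(270,425,22);print('jug',jt,jb)
cp=f(385,230,90-0);rm=f(172,238,61);print('cup',cp,'ram',rm)
for n,q in(('tongue',t),('jugT',jt),('jugB',jb),('cup',cp),('ram',rm)):
    d=q-h;print(n,np.hypot(*d),np.degrees(np.arctan2(d[1],d[0])))
```

```text
[[ 650.4   27.4]
 [ 649.5 -126.9]
 [ 496.4 -119. ]
 [ 505.    28.3]] [575.325 -47.55 ]
r,ang [106.08373167 108.62022429 106.46247285 103.4351397 ] [  44.95226148  -46.93058744 -137.84577696  132.8354126 ]
disc ((570.1763305664062, -42.27267837524414), 129.296875)
tongue end c [391.9 -61.2]
jug [524.9   5.3] [525.1   5.7]
cup [ 542.6 -110.6] ram [653.6 -36.2]
tongue 183.93219708631773 -175.74404551774495
jugT 73.0465818844387 133.65488513042217
jugB 73.19913336235616 133.3254855435334
cup 71.03680824051712 -117.43078016095329
ram 79.09360356564869 8.25047684233429
```

Measured so far:
- **Axis:** about (573,-45). The balls come out at 103–109 mm from it (should be 105), and the tongue end centre at 184 mm (should be 182).
- **Turn needed:** the jug is at 134° and the front line at 185°, so about +51° counter-clockwise.
- **Push:** I'll push the arm at 223° from its front side, at TCP height 120 mm. That clears the jug's top at 107 mm and the cup's at 90 mm.

Emit:
step_arm(
  deltas=[26,40,0,1.7,0,26,40,0,1.7,0,26,40,0,1.7,0,26,40,0,1.7,0,26,40,0,1.7,0,26,40,0,1.7,0,26,40,0,1.7,0,26,40,0,1.7,0,26,40,0,1.7,0,26,40,0,1.7,0],
)

```text
time: 1.35
tool_pos: [490.2, -70.6, 226.5]
tcp_rot: [-3.141, 0.0, 0.751]
contact_force: [-0.7, -1.5, -0.3]
grip_width: 0.7
finger_force: 0.0
```

Emit:
step_arm(
  deltas=[0,0,-10,0,0,0,0,-15,0,0,0,0,-15,0,0,0,0,-15,0,0,0,0,-15,0,0,0,0,-15,0,0,0,0,-12,0,0,0,0,-9,0,0,0,0,0,0,0,0,0,0,0,0],
)

```text
time: 2.6
tool_pos: [489.9, -72.2, 121.1]
tcp_rot: [3.141, -0.0, 0.749]
contact_force: [0.4, 0.0, -0.2]
grip_width: 0.3
finger_force: 0.0
```

Run:
```python
from h import *
b=snap('scene','sc1');o=get_obs();print(o['time'],o['tool_pos'],o['tcp_rot'],o['contact_force'],o['joint_positions'])
cv2.imwrite('pics/c1.png',cv2.resize(b[100:260,180:360,::-1],None,fx=4,fy=3.7,interpolation=cv2.INTER_CUBIC))
```

```text
2.65 [490.04572643 -72.25170547 121.23448753] [ 3.14054771e+00 -4.69363700e-04  7.49573363e-01] [-0.13055234  0.01202192 -0.72645863] [-3.01165895e-01  4.03732261e-01  1.75448865e+00 -1.34600775e-04
  9.82231721e-01  5.20131976e-01]
```

View pics/c1.png

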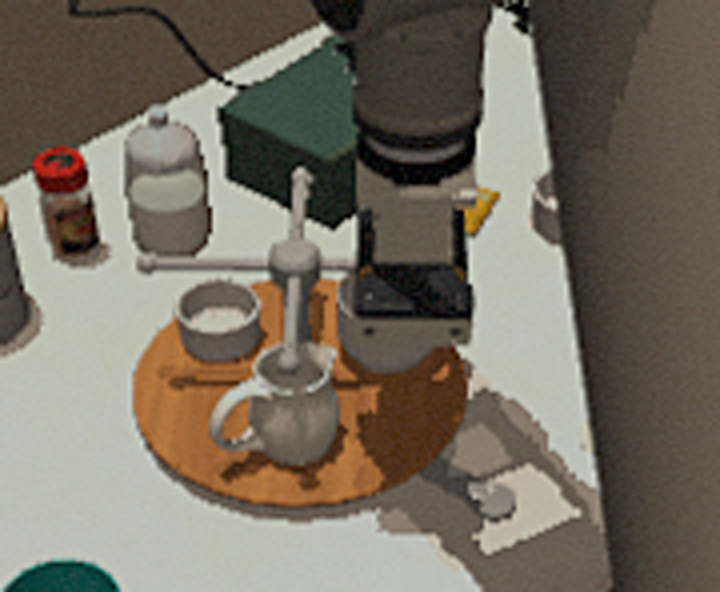

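The closed fingers stand in front of the 223° arm (gripper at crop (415,310)), clear of the jug at (290,410) and the cup at (385,340). About 13 mm remain to contact. Now I'll push along an arc, stopping short at about 42°.

Emit:
step_arm(
  deltas=[3,-3,0,0,0,3,-3,0,0,0,3,-3,0,0,0,1.7,-3.2,0,2.5,0,1.8,-3.2,0,2.5,0,2,-3,0,2.5,0,2,-3,0,2.5,0,2.2,-2.8,0,2.5,0,2.3,-2.8,0,2.5,0,2.4,-2.6,0,2.5,0],
)

```text
time: 3.9
tool_pos: [513.0, -101.5, 120.7]
tcp_rot: [-3.141, -0.0, 1.056]
contact_force: [-1.6, 2.0, 1.9]
grip_width: 0.5
finger_force: 1.1
```

Emit:
step_arm(
  deltas=[2.5,-2.6,0,2.5,0,2.7,-2.4,0,2.5,0,2.7,-2.4,0,2.5,0,2.9,-2.2,0,2.5,0,2.9,-2.1,0,2.5,0,3.1,-1.9,0,2.5,0,3.1,-1.8,0,2.5,0,3.2,-1.6,0,2.5,0,3.2,-1.6,0,2.5,0,0,0,0,0,0],
)

```text
time: 5.15
tool_pos: [539.6, -120.5, 120.6]
tcp_rot: [3.141, 0.0, 1.447]
contact_force: [0.1, -0.1, 0.1]
grip_width: 0.4
finger_force: 0.0
```

Run:
```python
from h import *
b=snap('scene','sc2');o=get_obs();print(o['time'],o['tool_pos'],o['tcp_rot'],o['contact_force'])
cv2.imwrite('pics/c2.png',cv2.resize(b[135:250,200:330,::-1],None,fx=5,fy=5,interpolation=cv2.INTER_CUBIC))
```

```text
5.2 [ 539.53352897 -120.50217725  120.62674053] [3.14143664e+00 7.45950847e-05 1.44659368e+00] [ 0.29795015 -0.07822652 -0.36602321]
```

View pics/c2.png

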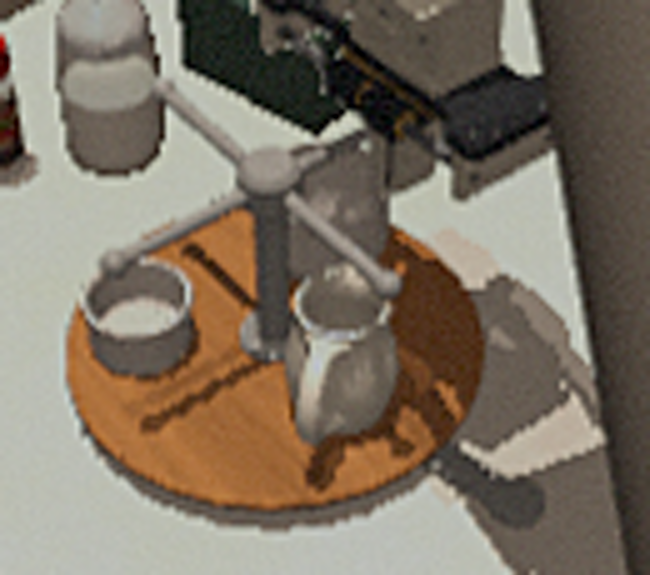

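The jug has moved to crop (345,370), with its rim centre at about (345,303). The handle ball above it is at (388,282) and the left ball at (115,260). Next I'll measure how far is left.

Run:
```python
from h import *
f=lambda x,y,z:ray('scene',200+x/5-.4,135+y/5-.4,z)[:2]
h=np.array([573,-45.])
for n,q in(('ballF',(388,282,150)),('ballL',(115,260,150)),('ballB',(165,92,150)),('rim',(345,303,107)),('base',(355,418,22)),('tongue',(515,500,8))):
    p=f(*q);d=p-h;print(n,p.round(1),np.hypot(*d).round(1),(np.degrees(np.arctan2(d[1],d[0]))%360).round(1))
```

```text
ballF [470.8 -34.1] 102.8 173.9
ballL [588.9  56.7] 103.0 81.1
ballB [677.3 -59.8] 105.3 351.9
rim [505.6 -37.4] 67.8 173.5
base [492.9 -33.2] 81.0 171.6
tongue [391.9 -61.2] 181.8 185.1
```

The jug is at about 172.5° and needs another 12.5°.

Emit:
step_arm(
  deltas=[3.3,-1.4,0,2.5,0,3.4,-1.2,0,2.5,0,3.4,-1.1,0,2.5,0,3.5,-0.9,0,2.5,0,3.5,-0.8,0,2.5,0,0,0,0,0,0,0,0,0,0,0,-5,2,0,0,0,-8,4,0,0,0,-8,4,0,0,0],
)

```text
time: 6.45
tool_pos: [534.7, -115.3, 120.7]
tcp_rot: [-3.141, -0.0, 1.666]
contact_force: [0.2, -0.2, -0.2]
grip_width: 0.2
finger_force: 0.0
```

Emit:
step_arm(
  deltas=[0,0,20,0,0,0,0,20,0,0,0,0,30,0,0,0,0,30,0,0,-10,-30,0,0,0,-20,-40,0,0,0,-20,-40,0,0,0,-20,-40,0,0,0,-20,-40,0,0,0,-20,-40,0,0,0],
)

```text
time: 7.7
tool_pos: [424.4, -346.4, 220.9]
tcp_rot: [3.141, 0.0, 1.666]
contact_force: [0.9, 0.3, 0.6]
grip_width: 0.5
finger_force: 0.0
```

Run:
```python
from h import *
b=snap('scene','sc3');o=get_obs();print(o['time'],o['tool_pos'],o['contact_force'])
cv2.imwrite('pics/c3.png',cv2.resize(b[135:250,200:330,::-1],None,fx=5,fy=5,interpolation=cv2.INTER_CUBIC))
```

```text
7.75 [ 422.14859647 -351.04948643  220.69810565] [-2.61253413 -3.51290086  0.47611972]
```

View pics/c3.png

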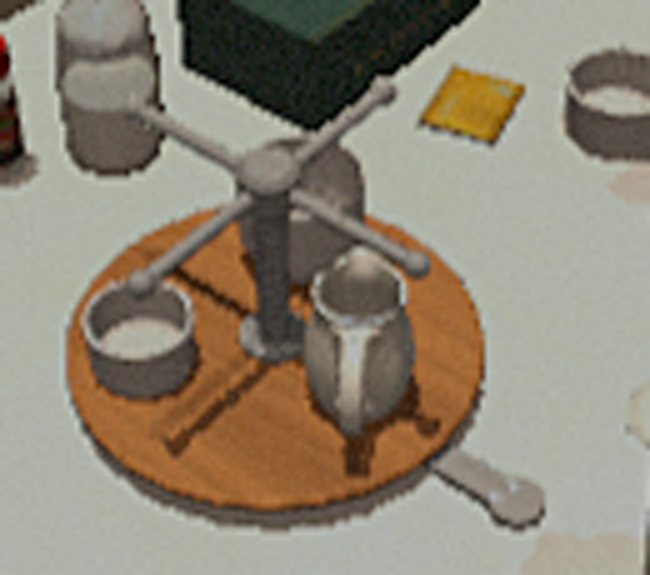

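The finger is clear. The jug's rim centre is at about (360,290), the balls are at (418,263), (143,282), (385,92) and (143,108), and the tongue end is at (515,500).

Run:
```python
from h import *
f=lambda x,y,z:ray('scene',200+x/5-.4,135+y/5-.4,z)[:2]
h=np.array([573,-45.])
B=np.array([f(x,y,150) for x,y in((418,263),(143,282),(385,92),(143,108))]);print(B.round(1),B.mean(0))
for n,q in(('ballF',(418,263,150)),('ballL',(143,282,150)),('b3',(385,92,150)),('b4',(143,108,150)),('rim',(360,288,107)),('base',(368,402,22)),('tongue',(515,500,8))):
    p=f(*q);d=p-h;print(n,p.round(1),np.hypot(*d).round(1),(np.degrees(np.arctan2(d[1],d[0]))%360).round(1))
snap('top','top3');c=cv2.imread('pics/top3.png')[140:230,210:310];cv2.imwrite('pics/c4.png',cv2.resize(c,None,fx=6,fy=6,interpolation=cv2.INTER_CUBIC))
```

```text
[[ 469.1  -56.1]
 [ 565.2   57.4]
 [ 582.1 -151.3]
 [ 675.5  -40.5]] [572.97970459 -47.60492476]
ballF [469.1 -56.1] 104.5 186.1
ballL [565.2  57.4] 102.7 94.3
b3 [ 582.1 -151.3] 106.7 274.9
b4 [675.5 -40.5] 102.6 2.5
rim [507.8 -51.9] 65.6 186.0
base [496.  -47.8] 77.0 182.1
tongue [391.9 -61.2] 181.8 185.1
```

View pics/c4.png

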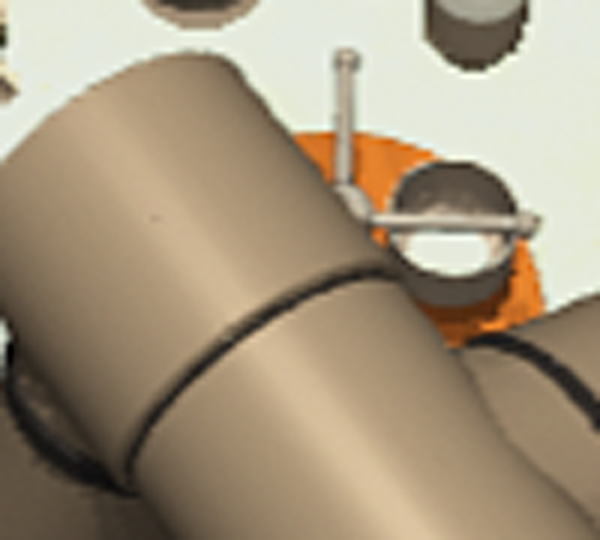

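In the top view the arm hides the jug. The scene view puts the jug body at 182–186° against a front line at 185°, which is within about 4 mm sideways (limit 15 mm). Everything stands upright and the robot is clear, so I'm handing in.

```bash
python3 -c "
from plant import *
print(get_obs()['dq']);print(close_job())"
```

```text
[ 0.06494862 -0.01213049  0.02208076  0.03700113  0.01102553  0.05487309]
the job is handed in; nothing more can be done
None
```

I turned the carousel about 51° by pushing one handle arm, so the jug's body stands over the front line, about 4 mm off at most by the camera; the job is handed in, but no verdict came back.

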